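# Centre the little globe on its display plinth

## Robot

A 6-joint arm with a two-finger parallel gripper is mounted at the origin on the work surface. World frame = base frame: x ahead of the robot, y to its left, z up, the work surface at z = 0. Lengths are in m, angles in degrees, forces in N, time in s.
With the tool pointing down it reaches from about 0.35 to 0.725 m from the base axis. Payload 6 kg.
Tool frame: the origin (TCP) lies on the centre line of the jaws, within the pads' length; the fingertips stand 14 mm ahead of it and the grasp point (between the pads) lies 5 mm behind it; z points along the fingers, y is the direction in which the jaws open and shut (so a half turn about z gives the same grasp; the last joint's range is limited). The gripper opens to 85 mm and grips with 20 to 120 N. Pads are 22 mm wide; open, the fingers measure 114 mm over their backs; the gripper's body (76 mm by 85 mm) begins 54 mm behind the grasp point. The pads swing forward as they close: fully open they stand 13 mm farther back than shut.
Start: joints at [96.182, 2.303, 4.859, 0, -92.561, -19.12], TCP at [0.134, 0.585, 0.245] pointing down, gripper open.
Joint ranges: [-146.85, 146.85], [-73.84, 115.35], [-62.03, 85.46], [-188.31, 113.3], [-161.28, -10.13], [-171.36, 171.36]. Speed limits (degrees/s): [147.25, 147.25, 172.46, 180, 180, 180].

## Interface

Orientations are given as [roll, pitch, yaw] about the fixed x, y, z axes, in that order (R = Rz(yaw) Ry(pitch) Rx(roll)).
In Python, from cell import arm, imaging gives the robot as it stands.
- The arm moves only by the shell command python3 -m handwheel 'ROWS' [OPENING] [FORCE]. ROWS is JSON, a list that holds one entry, the list of rows, each a list of 6 numbers: the shift along the tool's x, y, z in mm, then the turn, a rotation vector about the tool's x, y, z in rad. In form: [[[tx, ty, tz, rx, ry, rz], ...]]. A call has 1 to 8 rows; each row is the pose to reach, as a shift and turn from the pose measured when the call began, along the tool's axes at that moment; what a row does not reach only later rows make up. A row lasts 1/8 s, in which the tool goes at most 62.5 mm and 10.7 degrees, less where a joint would pass 70% of its speed; a pose out of reach is approached as far as the arm can. A call with a gripper value outside its range is refused whole. OPENING is the opening in per cent of the stroke, from 0 (shut) to 100 (fully open), set as the call begins (- or left out, the last holds). The fingers move at their own pace and stop on an object; FORCE is the grip in N (left out, the last holds). Time passes only in rows, so rows that repeat a pose let the fingers close. It gives the time, the measured TCP pose, the force and the opening at its end, in the units of the state.
- arm.sense(): the state, without advancing time (a new reading comes with each control period).
- imaging.read_camera(name): name is "scene" or "top" or "wrist"; returns the picture (420x560x3 uint8, red, green, blue); there is no depth.
- imaging.camera_params(name): a dict with "K" (3x3 intrinsics, pixels), "distortion" ([k1, k2, p1, p2, k3] as OpenCV has them; the pictures are not rectified), "rvec" (rotation vector, rad) and "tvec" (3), from world to camera coordinates, as OpenCV has them. Camera axes: x right, y down, z forward; pixel columns grow to the right and rows downward; lengths in m; the calibration is good to about 2 mm. A picture is of the moment at which its call begins: read the wrist's pose just before it. camera_params takes no time and is no camera call; for the wrist camera it gives the pose at the moment of the call.
- arm.close_job(): hands the job in, once; it reports no verdict.
The state is a dict: "time": time; "q": joint angles; "joint_vel": joint speeds; "joint_efforts": joint torques, N m; "ee_pos": TCP position; "eef_rot": TCP orientation; "ft_force": force on the tool from outside, world axes, zero at the start; "torque": the same for the moment, N m; "opening": finger opening in m.
Only numpy, scipy, OpenCV 4.12 (cv2) and the standard library are available. Lean on these libraries where they do the work, as an engineer would, in place of code of your own. Each camera call takes 0.05 s, during which the arm holds its last target. There are 200 camera calls.

## Task

On the stall's display board, the small wobbly globe ornament stands too near the edge of its round wooden plinth. Nudge it with light, low taps of the fingers until it stands in the middle of the plinth, upright and with its foot inside the white ring; do not grip, lift, tip or push it hard, and leave the other things on the board alone. Then draw back clear.

Things in the scene. Friction and masses are not known exactly. Their poses are not given: they have to be found in the camera images.
- globe: Top-heavy globe ornament, loose, 58 mm tall, about 110 g. Origin: centre of its underside; z up its axis. From the bottom: black base, dia. 30 mm, 0-5 mm up; orange disc foot, dia. 40 mm (the widest part), 5-14 mm; brass stem, dia. 12, 14-26 mm; blue and green ball, dia. 35, centred 40 mm up. It slides when the orange foot is pushed, and may topple when the ball is pushed.
- plinth_top (a point): Centre of the top face of the plinth: a fixed upright dark wooden cylinder, dia. 120 mm, its top 48 mm above the board. A thin white ring of outer diameter 57 mm (inner 53), flush with the top, is centred here. z up. At the start the globe stands 24 to 37 mm off this point, in any direction.
- board: Fixed pale wooden display board 360 x 460 mm (its x, y), 12 mm thick, lying on the blue table; origin at the centre of its underside. The plinth and the other things stand on it.
- pencil_cup: Green empty pencil cup, diameter 68 mm, 90 mm tall, loose, upright on the board; origin at the centre of its underside. Leave alone.
- glue_jar: Small jar with red cap and paper label, diameter 48 mm, 65 mm tall, loose, upright on the board; origin at the centre of its underside. Leave alone.
- eraser: White eraser in a red sleeve, 22 x 58 x 14 mm (x, y, z), loose on the board; origin at the centre of its underside. Leave alone.
Mind the look-alikes: they are no part of the job. There is more than one size of the globe; the job needs the middle-sized.

How it is judged:
By the outcome, as a careful person would: the job done as asked, in the order asked, and still so for the second after the job is handed in, with the robot touching nothing.
It also fails if it takes over 42 s, if anything falls off the work surface, if the arm or the gripper's body presses on something with over 40 N, if the wrist force passes 120 N, or if a joint passes its speed limit or range.

## Working session

There is one attempt and no reset: what is moved stays moved. The work goes in short steps, Python scripts to look and compute and a shell command to move; the robot and the scene stay as the last step left them, time stands still between calls to the robot, and variables do not carry over. Pictures are saved under pics/ and viewed, about 8 in all and at most 12, crops included, and the job is handed in when it is done.

```bash
mkdir -p pics
cat > h.py <<'E'
import numpy as np, cv2
from cell import arm, imaging
def snap(n,f):
    im=imaging.read_camera(n); cv2.imwrite(f'pics/{f}.png',im[:,:,::-1]); return im
def ray(n,uv,z,p=None):
    p=p or imaging.camera_params(n); K=np.array(p['K']);d=np.array(p['distortion'])
    R,_=cv2.Rodrigues(np.array(p['rvec'],float));t=np.array(p['tvec'],float).ravel()
    u=cv2.undistortPoints(np.array(uv,float).reshape(-1,1,2),K,d).reshape(-1,2)
    r=np.c_[u,np.ones(len(u))]@R; c=-R.T@t
    return c+r*((z-c[2])/r[:,2])[:,None]
def proj(n,X,p=None):
    p=p or imaging.camera_params(n)
    return cv2.projectPoints(np.array(X,float).reshape(-1,3),np.array(p['rvec'],float),np.array(p['tvec'],float),np.array(p['K']),np.array(p['distortion']))[0].reshape(-1,2)
E
python3 - <<'E'
from h import *
a=snap('top','t0');b=snap('scene','s0');c=snap('wrist','w0')
s=arm.sense();print(s['ee_pos'],s['eef_rot'],s['time'],s['opening'],s['ft_force'])
E
```

```text
[0.13421762 0.58455024 0.24450007] [ 1.79919710e+02 -8.65192733e-03 -1.29383453e+01] 0.15 0.08566615529629251 [0.48720387 0.14562228 0.66650054]
```

View pics/t0.png

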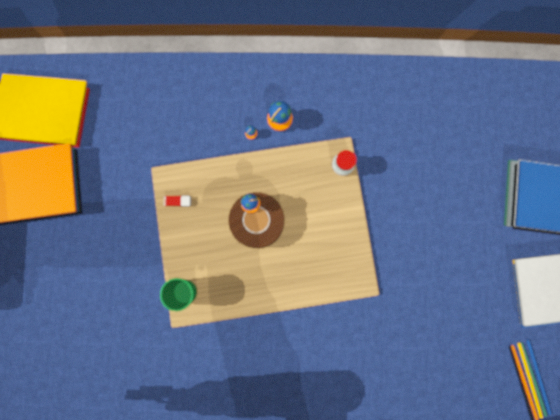

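View pics/s0.png

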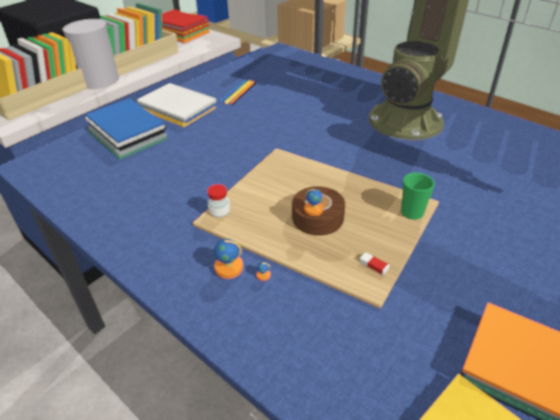

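Globes in the top view: on the plinth (251,203), large on the table (280,116), tiny on the table (251,133). The one on the plinth is the middle-sized one. I'll confirm it in a crop while measuring.

Run:
```python
from h import *
im=cv2.imread('pics/t0.png')
c=cv2.resize(im[90:260,210:310],None,fx=3.5,fy=3.5,interpolation=cv2.INTER_CUBIC)
s=cv2.imread('pics/s0.png');d=cv2.resize(s[180:250,280:360],(400,350),interpolation=cv2.INTER_CUBIC)
o=np.zeros((600,780,3),np.uint8);o[:595,:350]=c;o[:350,360:760]=d;cv2.imwrite('pics/crop.png',o)
# plinth by dark brown mask -> ellipse centre
h=cv2.cvtColor(im,cv2.COLOR_BGR2HSV)
for n,z,img in(('top',.06,im),('scene',.06,s)):
  p=imaging.camera_params(n);R,_=cv2.Rodrigues(np.array(p['rvec'],float));print(n,-R.T@np.array(p['tvec']).ravel())
print(ray('top',[[257,221],[251,203],[280,116],[152,168],[352,138],[379,295],[171,327]],.06))
print('tcp proj',proj('top',[arm.sense()['ee_pos']]),proj('scene',[arm.sense()['ee_pos']]))
R=ray('top',[[257,221]],.06)[0];print('scene plinth',proj('scene',[R]))
```

```text
top [0.45821303 0.03031639 1.07893229]
scene [1.18815533 0.54823539 0.71244841]
[[ 0.54114934  0.07905833  0.06      ]
 [ 0.5793216   0.09249103  0.06      ]
 [ 0.77116233  0.03314332  0.06      ]
 [ 0.65278339  0.30817919  0.06      ]
 [ 0.72396717 -0.12372732  0.06      ]
 [ 0.38885384 -0.17823916  0.06      ]
 [ 0.31766809  0.25437163  0.06      ]]
tcp proj [[-37.1118844  437.66534699]] [[648.4145616  133.14900103]]
scene plinth [[319.66979013 200.52827456]]
```

View pics/crop.png

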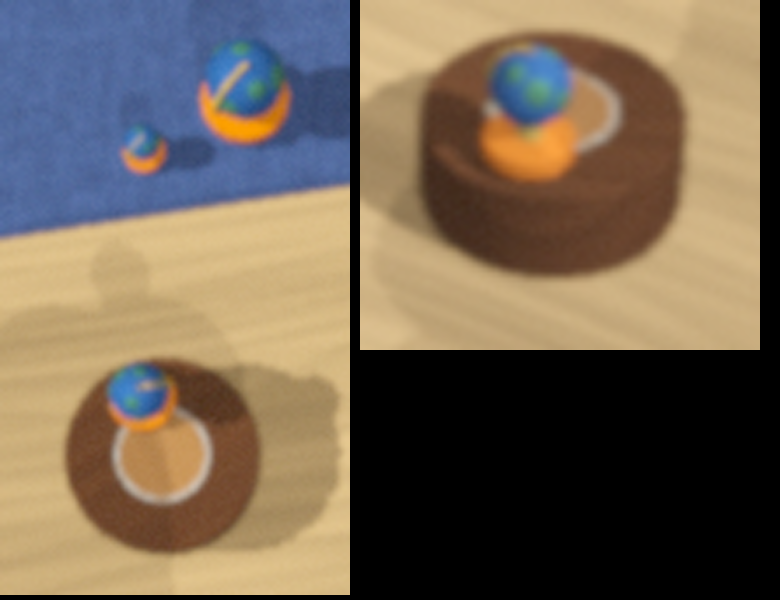

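View pics/w0.png

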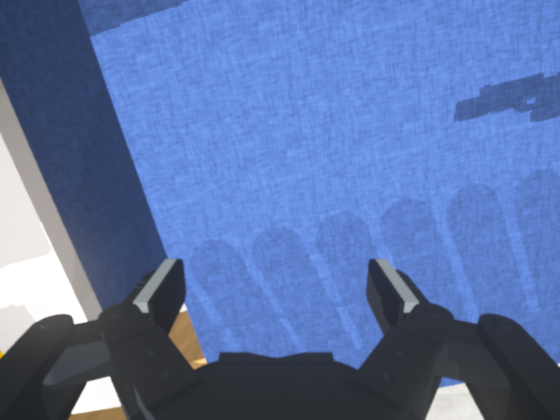

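The crop confirms the globe on the plinth is the middle size: ball at crop (142,390), ring centre at (162,454), one much larger and one tiny globe on the table. The wrist picture shows only the table and the open fingers at the bottom, so next I compute geometry.

```bash
cat >> h.py <<'E'
from scipy.spatial.transform import Rotation as Ro
def tool():
    s=arm.sense(); return np.array(s['ee_pos']),Ro.from_euler('xyz',s['eef_rot'],degrees=True)
def delta(P,rpy):
    p,R=tool(); T=Ro.from_euler('xyz',rpy,degrees=True)
    return (R.inv().apply(np.array(P)-p)*1e3).round(1),(R.inv()*T).as_rotvec().round(3)
E
python3 - <<'E'
from h import *
f=lambda x,y:[210+(x+.5)/3.5-.5,90+(y+.5)/3.5-.5]
C=ray('top',[f(162,454)],.06)[0];B=ray('top',[f(142,390)],.10)[0]
print('C',C,'Ball',B,'outline centre',ray('top',[f(163,455)],.06))
g=lambda x,y:[280+(x-360)/5,180+y/5]
print('scene ball',ray('scene',[g(530,84)],.10),'ring',ray('scene',[g(557,112)],.06))
d=(C-B)[:2];print('d',d,np.linalg.norm(d),np.degrees(np.arctan2(d[1],d[0])))
p,R=tool();q=imaging.camera_params('wrist');Rc,_=cv2.Rodrigues(np.array(q['rvec'],float));c=-Rc.T@np.array(q['tvec']).ravel()
print('cam in tool mm',R.inv().apply(c-p)*1e3,'fwd',R.inv().apply(Rc[2]),'imgup',R.inv().apply(-Rc[1]))
ps=[1.0,.1,.25]
for yaw in(15,-165): print(yaw,delta([C[0],C[1],.25],[180,0,yaw]))
E
```

```text
C [0.54460515 0.0813868  0.06      ] Ball [0.5785138  0.09173334 0.1       ] outline centre [[0.54400653 0.08077141 0.06      ]]
scene ball [[0.578641   0.09106119 0.1       ]] ring [[0.5467288  0.08260204 0.06      ]]
d [-0.03390864 -0.01034654] 0.0354520349440464 -163.03148658086363
cam in tool mm [  72.68065324   -0.66590247 -129.73025231] fwd [-0.28511251  0.00187447  0.95849223] imgup [0.95849277 0.00219669 0.28510837]
15 (array([512.6, 398.5,  -4.9]), array([ 0.001,  0.   , -0.488]))
-165 (array([512.6, 398.5,  -4.9]), array([ 0.000e+00, -2.000e-03,  2.654e+00]))
```

Run:
```python
from h import *
print(delta([.627,.107,.2],[180,0,-163]))
```

```text
(array([587.2, 355. ,  45.1]), array([ 0.000e+00, -2.000e-03,  2.619e+00]))
```

```bash
python3 -m handwheel '[[[50,30,0,0,0,0.18],[100,60,0,0,0,0.36],[150,90,0,0,0,0.54],[200,120,0,0,0,0.72],[250,150,0,0,0,0.9],[300,180,0,0,0,1.08],[350,210,0,0,0,1.26],[400,240,0,0,0,1.44]]]' 0 20
python3 - <<'E'
from h import *
print(delta([.627,.107,.2],[180,0,-163]))
E
```

```text
time: 1.15
ee_pos: [0.4713, 0.2596, 0.2448]
eef_rot: [180.0, -0.1, -95.8]
ft_force: [0.6, 1.1, -0.1]
opening: 0.0003
(array([ 136.1, -170.2,   44.9]), array([-1.000e-03, -1.000e-03,  1.173e+00]))
```

```bash
python3 -m handwheel '[[[22,-28,7,0,0,0.18],[44,-56,15,0,0,0.36],[66,-84,22,0,0,0.54],[88,-112,30,0,0,0.72],[110,-140,38,0,0,0.9],[136,-170,45,0,0,1.08],[136,-170,45,0,0,1.173],[136,-170,45,0,0,1.173]]]'
python3 - <<'E'
from h import *
im=snap('wrist','w1');p=imaging.camera_params('wrist')
C=np.array([.5446,.0814,.06]);G=np.array([.5785,.0915,.06])
t=np.linspace(0,2*np.pi,24)
print('pred C',proj('wrist',[C],p),'ball',proj('wrist',[G+[0,0,.04]],p))
im=im[:,:,::-1].copy()
cv2.imwrite('pics/w1b.png',cv2.resize(im[0:300,130:430],(600,600),interpolation=cv2.INTER_CUBIC))
E
```

```text
time: 2.15
ee_pos: [0.6268, 0.1067, 0.1992]
eef_rot: [-179.9, -0.1, -163.0]
ft_force: [-0.2, 0.7, 0.1]
opening: -0.0003
pred C [[275.39008848  97.18379512]] ball [[274.79342623 145.29422041]]
```

View pics/w1.png

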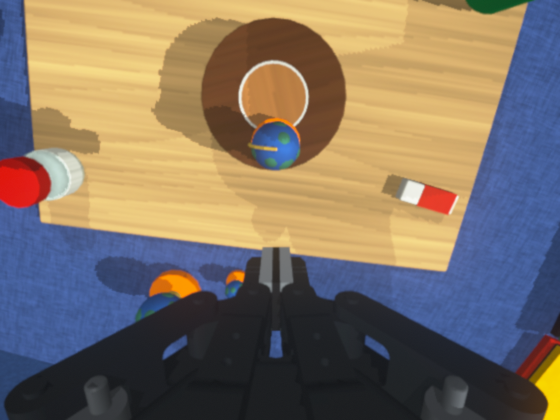

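The wrist picture agrees with the prediction: ring centre ≈ (274,96), ball ≈ (275,145), with the foot's far orange rim at y≈118. The globe is straight ahead of the shut fingers. I'll measure it in the tool frame.

```bash
cat >> h.py <<'E'
def measure(im,p,C0,G0):
    h=cv2.cvtColor(im,cv2.COLOR_RGB2HSV)
    c0=proj('wrist',[G0+[0,0,.04]],p)[0]; r0=proj('wrist',[C0],p)[0]
    yy,xx=np.mgrid[:420,:560]
    w=im.min(2)>150; e=[np.linalg.norm(proj('wrist',[C0+v],p)[0]-r0) for v in([.0275,0,0],[0,.0275,0])]
    D=np.hypot(xx-r0[0],yy-r0[1]); w&=(D<max(e)*1.35)&(D>min(e)*.65)&(h[...,1]<90)
    P=ray('wrist',np.argwhere(w)[:,::-1],.06,p)[:,:2]
    A=np.c_[2*P,np.ones(len(P))]; k=np.linalg.lstsq(A,(P**2).sum(1),rcond=None)[0]; C=k[:2]; rr=np.sqrt(k[2]+C@C)
    m=(h[...,0]>40)&(h[...,0]<125)&(h[...,1]>90)&(np.hypot(xx-c0[0],yy-c0[1])<40); m=m.astype(np.uint8)
    m=cv2.morphologyEx(m,cv2.MORPH_CLOSE,np.ones((5,5))); n,l,s,ct=cv2.connectedComponentsWithStats(m); i=1+s[1:,4].argmax()
    b,r=cv2.minEnclosingCircle(np.argwhere(l==i)[:,::-1].astype(np.float32))
    B=ray('wrist',[b],.10,p)[0,:2]
    o=(h[...,0]<20)&(h[...,1]>150)&(h[...,2]>170)&(np.hypot(xx-c0[0],yy-c0[1])<60)
    print('ring px n',len(P),'C',C.round(4),'rad mm',rr*1e3,'ball px',b,r,'B',B.round(4),'off mm',((B-C)*1e3).round(1))
    print('orange rows',np.argwhere(o).min(0),np.argwhere(o).max(0))
    return C,B
E
python3 - <<'E'
from h import *
im=cv2.imread('pics/w1.png')[:,:,::-1].copy();p=imaging.camera_params('wrist')
C,B=measure(im,p,np.array([.5446,.0814,.06]),np.array([.5785,.0915,.06]))
q,R=tool();f=lambda P,z:R.inv().apply(np.r_[P,z]-q)*1e3
print('tool C',f(C,.06),'B',f(B,.1)); d=C-B;print(np.linalg.norm(d),np.degrees(np.arctan2(d[1],d[0])))
E
```

```text
ring px n 465 C [0.5456 0.0798] rad mm 27.545910971112708 ball px (275.7021484375, 145.7254638671875) 23.454561233520508 B [0.5786 0.0922] off mm [33.  12.4]
orange rows [ 86 243] [139 304]
tool C [ 85.4081807   -2.068924   139.72648582] B [5.02469059e+01 6.57058849e-02 9.96864331e+01]
0.035271485872409906 -159.3348435996406
```

```bash
python3 -m handwheel '[[[0,2.6,30,0.003,0.1,-0.03],[0,2.6,60,0.006,0.2,-0.06],[2,2.6,85,0.006,0.2,-0.06],[6,2.6,105,0.006,0.2,-0.06],[8.7,2.6,119,0.006,0.2,-0.06],[8.7,2.6,119,0.006,0.2,-0.06]]]'
python3 - <<'E'
from h import *
im=snap('wrist','w2');p=imaging.camera_params('wrist')
C=np.array([.5456,.0798]);B=np.array([.5786,.0922])
q,R=tool();print((q*1e3).round(1),R.as_euler('xyz',degrees=True).round(1))
d=C-B;d/=np.linalg.norm(d);tip=q+R.apply([.011,0,.014]);bk=q+R.apply([-.011,0,.014])
print('tip',tip,'back z',bk[2],'gap mm',((B-tip[:2])@d-.020)*1e3,'lat',np.cross(d,B-tip[:2])*1e3,arm.sense()['ft_force'])
print(proj('wrist',[np.r_[C,.06],np.r_[B,.1],np.r_[B,.074],tip],p))
E
```

```text
time: 2.95
ee_pos: [0.6169, 0.107, 0.08]
eef_rot: [-180.0, -11.6, -159.4]
ft_force: [-0.0, -0.4, -0.1]
opening: 0.0002
[617.5 107.   81.2] [-179.9  -11.5 -159.4]
tip [0.60484989 0.10222677 0.06966438] back z 0.0652764386835844 gap mm 8.099278844833753 lat 0.152745817155249 [ 0.78607075 -0.37731393 -0.38267164]
[[274.95588177 117.18781617]
 [274.47332778 187.99228216]
 [274.85874101 186.3831434 ]
 [275.26692537 242.37097882]]<stdin>:6: DeprecationWarning: Arrays of 2-dimensional vectors are deprecated. Use arrays of 3-dimensional vectors instead. (deprecated in NumPy 2.0)
```

View pics/w2.png

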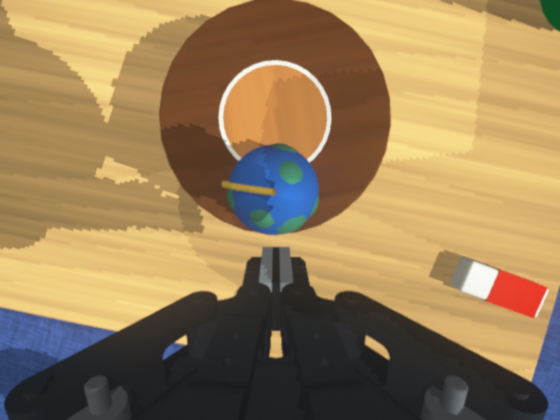

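Ring (274,116) and ball (273,190) sit where predicted, and the fingertips are just behind the foot with a gap of about 8 mm. First light push: 10 mm past contact.

```bash
python3 -m handwheel '[[[3.9,0,0.8,0,0,0],[5.9,0,1.2,0,0,0],[7.8,0,1.6,0,0,0],[9.8,0,2,0,0,0],[11.8,0,2.4,0,0,0],[13.7,0,2.8,0,0,0],[15.7,0,3.2,0,0,0],[17.6,0,3.6,0,0,0]]]'
cat >> h.py <<'E'
def look(f):
    im=snap('wrist',f);p=imaging.camera_params('wrist');q,R=tool()
    C=np.array([.5456,.0798]);d=np.array([-.936,-.353]);n=np.array([-d[1],d[0]])
    tip=(q+R.apply([.011,0,.014]))
    G0=np.r_[tip[:2]+.022*d,.06]
    try: C2,B=measure(im,p,np.r_[C,.06],G0)
    except Exception as e: print(e);return
    print('tip->ball mm',((B-tip[:2])@d)*1e3,'tipz',tip[2],'remaining along',((C-B)@d)*1e3,'across',((C-B)@n)*1e3,'F',arm.sense()['ft_force'].round(1) if hasattr(arm.sense()['ft_force'],'round') else arm.sense()['ft_force'])
E
python3 - <<'E'
from h import *
look('w3')
E
```

```text
time: 4.0
ee_pos: [0.6008, 0.1007, 0.0813]
eef_rot: [-179.9, -11.5, -159.4]
ft_force: [1.2, 1.3, 1.3]
opening: -0.0003
ring px n 1121 C [0.5453 0.0797] rad mm 27.668144040659786 ball px (274.7797546386719, 203.5254364013672) 39.935791015625 B [0.5674 0.0881] off mm [22.   8.4]
orange rows [144 231] [184 322]
tip->ball mm 21.927715924304625 tipz 0.06975634222872427 remaining along 23.290550441363646 across 0.06383914371719662 F [2.  0.7 0.6]
```

```bash
sed -i 's/c0\[1\])<40)/c0[1])<75)/' h.py
python3 - <<'E'
from h import *
look('w4')
E
```

```text
ring px n 1106 C [0.5456 0.0797] rad mm 27.673084230796782 ball px (273.825439453125, 212.68145751953125) 44.668617248535156 B [0.5709 0.089 ] off mm [25.4  9.3]
orange rows [144 231] [184 322]
tip->ball mm 18.277407467868258 tipz 0.0697233173844116 remaining along 26.980132550733106 across -0.3233627110378255 F [ 1.2  0.2 -0.2]
```

View pics/w4.png

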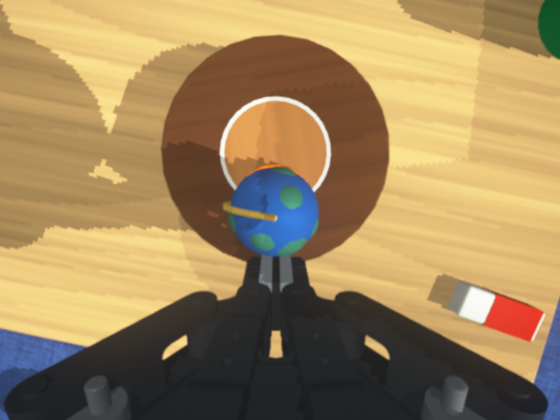

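Globe moved about 8 mm, ring now (275,152), ball (274,212), still upright with the foot's orange rim at y≈167. Continuing.

```bash
python3 -m handwheel '[[[2,0,0.4,0,0,0],[3.9,0,0.8,0,0,0],[5.9,0,1.2,0,0,0],[7.8,0,1.6,0,0,0],[9.8,0,2,0,0,0],[11.8,0,2.4,0,0,0],[13.7,0,2.8,0,0,0],[15.7,0,3.1,0,0,0]]]'
python3 - <<'E'
from h import *
look('w5')
E
```

```text
time: 5.1
ee_pos: [0.5854, 0.0949, 0.0812]
eef_rot: [-179.9, -11.5, -159.4]
ft_force: [0.4, 0.5, -0.5]
opening: -0.0
ring px n 961 C [0.5454 0.0797] rad mm 27.627437180213374 ball px (273.74267578125, 212.44375610351562) 44.774452209472656 B [0.5555 0.0832] off mm [10.1  3.5]
orange rows [144 231] [203 324]
tip->ball mm 18.384194541996745 tipz 0.069771544241853 remaining along 10.49053858869842 across -0.33205835263604133 F [1.8 1.1 0.9]
```

```bash
python3 -m handwheel '[[[2,0,0.4,0,0,0],[3.9,0,0.8,0,0,0],[5.4,0,1.1,0,0,0],[6.9,0,1.4,0,0,0],[7.8,0,1.6,0,0,0],[8.8,0,1.8,0,0,0],[8.8,0,1.8,0,0,0]]]'
python3 - <<'E'
from h import *
look('w6')
E
python3 -m handwheel '[[[-2,0,-0.4,0,0,0],[-8,0,-1.6,0,0,0],[-20,0,-4,0,0,0],[-30,0,-6,0,0,0],[-30,0,-6,0,0,0]]]'
python3 - <<'E'
from h import *
im=snap('wrist','w7');p=imaging.camera_params('wrist')
C,B=measure(im,p,np.array([.5456,.0798,.06]),np.array([.547,.080,.06]))
t=np.linspace(0,2*np.pi,60)
v=cv2.resize(im[:,:,::-1],None,fx=1.4,fy=1.4)
for r,z,c in((.020,.074,(0,255,0)),(.0175,.1,(0,0,255)),(.015,.06,(255,255,0))):
    P=proj('wrist',np.c_[B[0]+r*np.cos(t),B[1]+r*np.sin(t),0*t+z],p)*1.4
    cv2.polylines(v,[P.astype(np.int32)],True,c,1)
cv2.imwrite('pics/w7o.png',v)
E
```

```text
time: 6.02
ee_pos: [0.5767, 0.0917, 0.0812]
eef_rot: [-179.9, -11.5, -159.4]
ft_force: [0.2, -0.1, -0.0]
opening: -0.0002
ring px n 1061 C [0.5459 0.0798] rad mm 27.72260483693578 ball px (274.0742492675781, 212.07177734375) 44.969573974609375 B [0.5468 0.0801] off mm [1.  0.3]
orange rows [153 250] [218 323]
tip->ball mm 18.500886530395036 tipz 0.0697292774071227 remaining along 1.251914241577741 across -0.19708511666499778 F [-0.   0.8  0.1]
time: 6.7
ee_pos: [0.6059, 0.1027, 0.0805]
eef_rot: [-179.9, -11.6, -159.4]
ft_force: [-0.2, 0.5, -0.2]
opening: -0.0
ring px n 1063 C [0.5451 0.0795] rad mm 27.762568736823923 ball px (274.46881103515625, 127.86711883544922) 46.58430480957031 B [0.5448 0.0796] off mm [-0.3  0. ]
orange rows [121 234] [191 324]
```

View pics/w7o.png

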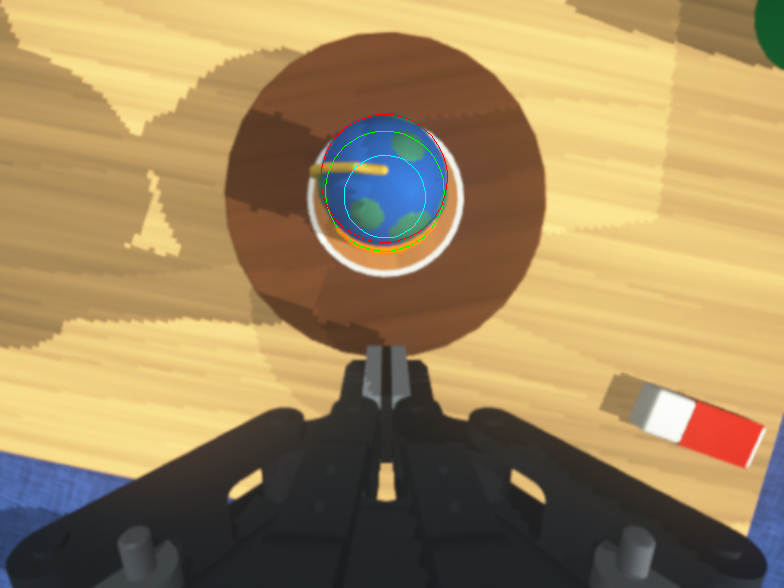

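Ring centre is (386,200) in this enlarged view. The globe is upright in the middle and the foot's outline fits the visible orange rim, so the foot (radius 20) lies well inside the ring (inner radius 26.5). Drawing back, then a last check.

```bash
python3 -m handwheel '[[[-20,0,-10,0,0,0],[-25,0,-35,0,0,0],[-30,0,-75,0,0,0],[-30,0,-120,0,0,0],[-30,0,-150,0,0,0],[-30,0,-150,0,0,0]]]'
python3 - <<'E'
from h import *
a=snap('top','t9');b=snap('scene','s9');im=snap('wrist','w9');p=imaging.camera_params('wrist')
try: measure(im,p,np.array([.5456,.0798,.06]),np.array([.545,.080,.06]))
except Exception as e: print(e)
G=np.array([.5455,.0797,.06]);print(proj('scene',[G,G+[0,0,.0095],G+[0,0,.04]]))
x=cv2.resize(b[150:290,190:450,::-1],None,fx=3,fy=3,interpolation=cv2.INTER_CUBIC);cv2.imwrite('pics/s9c.png',x)
E
```

```text
time: 7.5
ee_pos: [0.6622, 0.1238, 0.2249]
eef_rot: [-179.9, -11.3, -159.4]
ft_force: [-0.1, 0.4, -0.1]
opening: 0.0001
ring px n 263 C [0.545  0.0793] rad mm 27.45735870193809 ball px (275.2672424316406, 83.46211242675781) 21.784393310546875 B [0.5448 0.0797] off mm [-0.2  0.4]
orange rows [ 82 253] [123 301]
[[318.7018562  201.59612426]
 [318.84843303 198.27370885]
 [319.32951272 187.33282175]]
```

View pics/s9c.png

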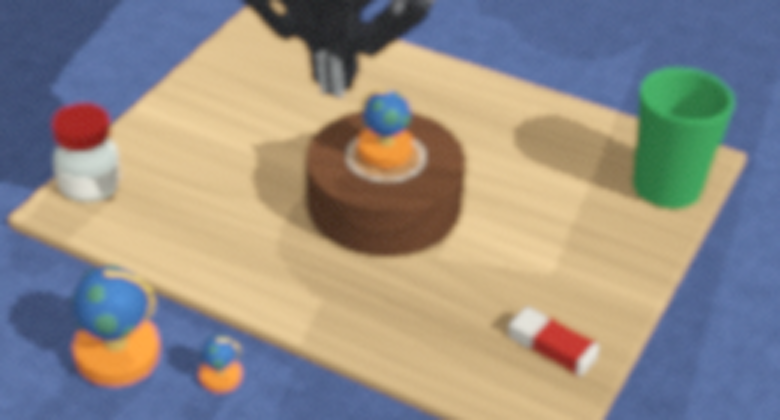

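The scene crop shows the globe upright at (386,135), its foot inside the white ring, and the gripper clear behind it. The jar, cup, eraser and other globes are in place.

```bash
python3 -c "
from cell import arm
print(arm.close_job())"
```

```text
the job is handed in; nothing more can be done
None
```

The middle-sized globe now stands upright in the middle of the plinth, with its foot inside the white ring, and the job is handed in.

- **Moves:** I slid the globe about 35 mm with three slow, low pushes of the shut fingertips, leaned back so they met only the orange foot. I then drew back to about 22 cm up, clear of the globe. The force readings I took stayed under about 2.5 N, and the job took about 7.7 s.
- **Final checks:** The last wrist picture put the ball's centre within about 0.5 mm of the ring's centre. The scene picture shows the foot inside the ring, and the cup, jar, eraser and other two globes look undisturbed.
- **Disagreements:** While the fingers were in contact, the tip-to-globe distance read about 18.4 mm instead of 20 mm. The last reading in contact also put the globe about 1 mm short of centre. Both are within the 2 mm calibration error. One ball measurement was wrong because its search area cut off part of the ball; I fixed that and measured again.

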